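# Stow the bead jar under the rack cover and close its keeper

### The job

Put the small jar of brass beads away in the grey rack: stand it between the guide fences in front of the cover, slide it gently, upright all the time, in under the low cover until it meets the back stop, then swing the keeper bar with the orange grip fully shut across the lane in front of it. Leave the other jar, the oil bottle and the tape roll where they are.

Things in the scene. Friction and masses are not known exactly. Their poses are not given: they have to be found in the camera images.
- bead_jar_mid (a point): Small clear jar of brass beads with a pale band and a black screw cap, loose, standing upright: 46 mm diameter, 74 mm tall, 0.11 to 0.23 kg. The point is on its axis half-way up, 37 mm above its underside; z is the jar's axis. Grasp round the body. Behind it the shelf unit's upright (front edge near world x 0.55, y 0.20) and boards 0.56 m up limit the arm.
- rack: Grey sheet-metal jar rack, fixed. Origin on the desk under the stowed jar's place; x points into the rack (to the robot's right), y left across the lane, z up. Base plate 4 mm thick, x -130 to +50 mm, y +-58. On it a straight lane along x, 57 mm wide between two 5 mm fences, tops 22 mm above the desk, x -128 to +30. The stop block's face is at x +23, its top 34 mm above the desk.
- rack_cover_edge (a point): Middle of the low cover's front edge, on its underside, 92 mm above the desk. The cover is a 5 mm sheet, rack x -42 to +45 mm, y +-46, held by a back panel (x +40 to +44) and side plates (x 0 to +44, at y +-43.5). In front of it the lane is open from above. Axes as the rack's.
- rack_seat (a point): Where the underside of the stowed jar belongs: middle of the lane on the base plate's top (4 mm above the desk), 42 mm behind the cover's front edge; a jar touching the stop has its axis here. Axes as the rack's.
- rack_landing (a point): Middle of the open part of the lane, on the base plate's top, 98 mm in front of rack_seat along the rack's -x: a good place to set the jar down. Axes as the rack's.
- keeper (a joint): Angle of the keeper bar about an upright hinge at the cover's front corner nearer the robot (rack x -34, y -46 mm). 0: shut against a stop, the bar lies along the rack's +y across the lane in front of the stowed jar. It grows anticlockwise seen from above; at 1.57 the bar points to the rack's -x, up to 2.4 it stands open beside the lane. Stays where left; under 1 N at the grip moves it.
- keeper_grip (a point): Orange upright round grip at the bar's free end, 14 mm diameter, from 40 to 90 mm above the desk; the point is on its axis, 75 mm above the desk, 130 mm from the hinge axis. The bar is 10 mm wide, 30 to 40 mm above the desk, clear over the fences. Shut, the grip stands at rack x -34, y +84 mm, beside the cover; a catch post 42 mm high stands at x -25, y +51.
- keeper_hinge (a point): Hinge axis of the keeper bar, at the bar's mid height, 35 mm above the desk.
- jar_studs: Bystander: clear jar of wooden studs with a grey lid, 58 mm diameter, 70 mm tall, loose; origin at the centre of its underside.
- oil_dropper: Bystander: slim dark oil bottle with a red needle cap, 30 mm diameter, 104 mm tall, loose; origin at the centre of its underside.
- tape_roll_b: Bystander: black roll of tape lying flat, 58 mm diameter, 19 mm tall, loose; origin at the centre of its underside.
There are look-alikes about, which are no part of the job. Of the things that look like the rack, the larger one is meant.

How it is judged (in metres and radians):
On the way, in this order (a step that is already met when the one before it is completed fails the run):
1. the jar stands upright between the fences in the open part of the lane, in front of the cover (x of bead_jar_mid in the frame of rack_seat between -0.14 and -0.042 m and y of bead_jar_mid in the frame of rack_seat between -0.009 and 0.009 m and z of bead_jar_mid in the frame of rack_seat below 0.042 m and angle between bead_jar_mid's own z axis and vertical below 0.15 rad), for 0.1 s.
2. the jar has been slid under the cover to the back stop while the keeper is still open (x of bead_jar_mid in the frame of rack_seat above -0.008 m and z of bead_jar_mid in the frame of rack_seat below 0.042 m and horizontal distance between bead_jar_mid and rack_seat below 0.012 m and value of joint keeper above 0.4 rad), for 0.2 s.
At the end, for the whole second after the job is handed in: The bead jar stands upright (within 0.1 rad) on the rack's base, under the cover, within 10 mm of touching the back stop, and the keeper bar is shut to within 0.12 rad (x of bead_jar_mid in the frame of rack_seat above -0.01 m and horizontal distance between bead_jar_mid and rack_seat below 0.013 m and z of bead_jar_mid in the frame of rack_seat below 0.042 m and angle between bead_jar_mid's own z axis and vertical below 0.1 rad and value of joint keeper below 0.12 rad).
It fails at once if the bead jar is tipped by more than 0.45 rad (angle between bead_jar_mid's own z axis and vertical above 0.45 rad).
It fails at once if the bead jar is slammed or forced against the rack with more than 60 N (contact force between bead_jar and rack above 60 N).
It fails at once if the jar of studs is moved more than 20 mm (distance of jar_studs from where it was at the start of the episode above 0.02 m).
It fails at once if the oil bottle is moved more than 20 mm (distance of oil_dropper from where it was at the start of the episode above 0.02 m).
It fails at once if the tape roll is moved more than 20 mm (distance of tape_roll_b from where it was at the start of the episode above 0.02 m).
It also fails if it takes over 72 s, if anything falls off the work surface, if the arm or the gripper's body presses on something with over 40 N, if the wrist force passes 120 N, or if a joint passes its speed limit or range.

### The arm

A 7-joint arm with a two-finger parallel gripper is mounted at the origin on a cart in front of the work surface, level with it; the furniture and walls round the work are solid. World frame = base frame: x ahead of the robot, y to its left, z up, the work surface at z = 0. Lengths are in mm, angles in rad, forces in N, time in s.
With the tool pointing down it reaches from about 350 to 900 mm from the base axis. Payload 19.9 kg.
Tool frame: the origin (TCP) lies between the finger pads; the fingertips stand 25 mm ahead of it and the grasp point (between the pads) lies 6 mm ahead of it; y points along the fingers, x is the direction in which the jaws open and shut, and the axes are right-handed (so a half turn about y gives the same grasp; the last joint's range is limited). The gripper opens to 94 mm and grips with 3 to 60 N. Pads are 16 mm wide; open, the fingers measure 119 mm over their backs; the gripper's body (75 mm by 177 mm) begins 78 mm behind the grasp point.
Start: joints at [0.643, 0.417, -0.01, 1.614, 0.005, 1.111, -0.053], TCP at [483.999, -395.406, 230.425] pointing down, gripper open.
Joint ranges: [-2.81, 2.81], [-0.39, 2.02], [-1.27, 1.25], [0.06, 2.57], [-1.19, 4.33], [0.19, 2], [-2.82, 2.82]. Speed limits (rad/s): [1.89, 1.89, 2.39, 2.39, 3.01, 3.01, 3.01].

### API

Orientations are given as a unit quaternion [x, y, z, w].
In Python, from plant import monitor, optics, workorder gives the robot as it stands.
- The arm moves only by the tool step_arm, never from a script. Its argument "plan" is a list that holds one entry, the list of rows, each a list of 6 numbers: the shift along the tool's x, y, z in cm, then the turn, a rotation vector about the tool's x, y, z in rad. A call has 1 to 5 rows; each row shifts and turns the commanded pose from where the row before left it, along the tool's axes as they then stand; what a row does not reach is not made up. A row lasts 1/10 s, in which the tool goes at most 50 mm and 8.59 degrees, less where a joint would pass 70% of its speed; a pose out of reach is approached as far as the arm can. A call is refused whole if a number of a shift passes 5 or a number of a turn 0.15, either way. A call with a gripper value outside its range is refused whole. "claw" is the finger opening in cm, from 0 to 9.4, set as the call begins (left out, the last holds). The fingers move at their own pace and stop on an object; "grip_force" is the grip in N (left out, the last holds). Time passes only in rows, so rows that do not move let the fingers close. It gives the time, the measured TCP pose, the force and the opening at its end, in the units of the state.
- monitor.state(): the state, without advancing time (a new reading comes with each control period).
- optics.get_image(name): name is "scene" or "top" or "wrist"; returns a dict with "image" (400x640x3 uint8, blue, green, red), "range_z" (400x640 float32, mm along the optical axis (not along the pixel's ray), 0 where there is no reading), "K" (3x3 intrinsics, pixels), "position" and "orientation" of the camera in the world; the wrist camera has in their place "tool_from_camera" (4x4, takes a point from camera to tool coordinates, whose origin is the TCP and whose axes are the tool frame's). Camera axes: x right, y down, z forward; pixel columns grow to the right and rows downward; lengths in mm; the calibration is good to about 2 mm. A picture is of the moment at which its call begins: read the wrist's pose just before it.
- workorder.job_done(): hands the job in, once; it reports no verdict.
The state is a dict: "time": time; "qpos": joint angles; "dq": joint speeds; "joint_efforts": joint torques, N m; "position": TCP position; "ee_rot": TCP orientation; "force": force on the tool from outside, world axes, zero at the start; "ft_torque": the same for the moment, N m; "gripper_width": opening from 0.0 (shut) to 1.0 (fully open).
Only numpy, scipy, OpenCV 4.12 (cv2) and the standard library are available. Lean on these libraries where they do the work, as an engineer would, in place of code of your own. Each camera call takes 0.05 s, during which the arm holds its last target.

## Working session

There is one attempt and no reset: what is moved stays moved. The work goes in short steps, Python scripts to look and compute and a tool call to move; the robot and the scene stay as the last step left them, time stands still between calls to the robot, and variables do not carry over. Pictures are saved under pics/ and viewed, and the job is handed in when it is done.

Besides the shell and the picture viewer there is one more tool, called after "Emit:" in YAML: its name, and indented under it one key for each argument. step_arm: Moves the arm, as the interface text tells. Its arguments: {"type":"object","properties":{"plan":{"type":"array"},"claw":{"type":"number"},"grip_force":{"type":"number"}},"required":["plan"]}

```bash
ls; mkdir -p pics; python3 - <<'E'
from plant import monitor, optics, workorder
import cv2,numpy as np
print(monitor.state())
for n in ["scene","top","wrist"]:
    d=optics.get_image(n); cv2.imwrite(f"pics/{n}0.png",d["image"]); np.savez(f"{n}0.npz",**d)
    print(n,d["K"].tolist(),d.get("position"),d.get("orientation"),d.get("tool_from_camera"))
E
```

```text
pics
{'time': 0.0, 'qpos': array([ 0.64353201,  0.41798224, -0.01027537,  1.6141599 ,  0.00468158,
        1.11065808, -0.05302552]), 'dq': array([-0.00128469,  0.00064513, -0.00072545, -0.00066422, -0.00013126,
       -0.00037919, -0.00074569]), 'joint_efforts': array([ 1.15716130e-04, -8.51242304e+01,  6.39596265e-01, -4.25989866e+01,
       -4.87738266e-02,  1.87710836e-02,  1.19995143e-04]), 'position': array([ 483.73047501, -395.24384717,  229.82622229]), 'ee_rot': array([-0.6659144 ,  0.23790757, -0.23710113,  0.66613891]), 'force': array([ 0.22761721, -0.5886531 , -0.03966673]), 'ft_torque': array([ 0.01726909, -0.00399974, -0.00204664]), 'gripper_width': 0.996978058961998}
scene [[501.1334124153963, 0.0, 324.5066280660938], [0.0, 501.1334124153963, 203.67833197571485], [0.0, 0.0, 1.0]] [-488.1424049   361.44078601  988.58749889] [-0.48471934  0.76008711 -0.37161297  0.22185254] None
top [[382.3232716372828, 0.0, 319.976830179018], [0.0, 382.3232716372828, 198.85257420041458], [0.0, 0.0, 1.0]] [ 375.93901249 -151.44495871 1353.99836399] [-0.70194461  0.71045063 -0.03499379  0.03618158] None
wrist [[307.01019474872817, 0.0, 321.13944726023806], [0.0, 307.01019474872817, 196.07206403331224], [0.0, 0.0, 1.0]] None None [[ 9.99999934e-01 -2.59870712e-04  2.54801283e-04  8.00148354e-01]
 [-3.13844996e-04 -2.61257496e-01  9.65269093e-01 -1.54732568e+02]
 [-1.84276421e-04 -9.65269109e-01 -2.61257560e-01  7.64435310e+01]
 [ 0.00000000e+00  0.00000000e+00  0.00000000e+00  1.00000000e+00]]
```

View pics/scene0.png

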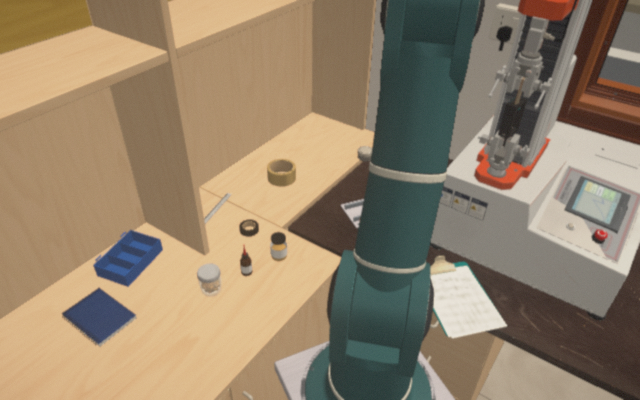

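View pics/top0.png

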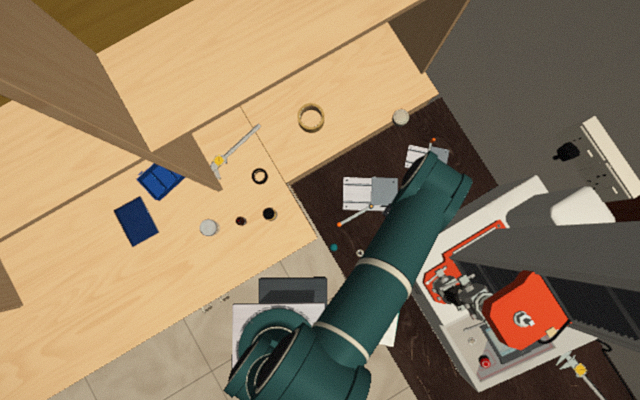

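View pics/wrist0.png

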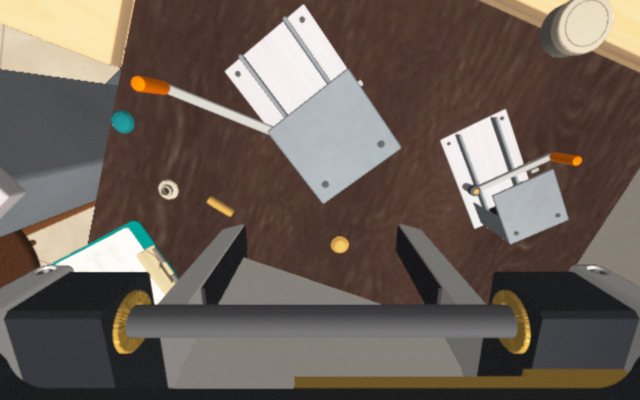

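```bash
cat > h.py <<'E'
import numpy as np,cv2
from scipy.spatial.transform import Rotation as R
def campose(d,st=None):
    if 'position' in d and d['position'] is not None and 'tool_from_camera' not in d:
        return R.from_quat(d['orientation']).as_matrix(),np.array(d['position'])
    T=np.array(d['tool_from_camera']);Rt=R.from_quat(st['ee_rot']).as_matrix()
    return Rt@T[:3,:3],Rt@T[:3,3]+np.array(st['position'])
def ray(d,u,v,z,st=None):
    Rc,p=campose(d,st);K=d['K']
    r=Rc@np.array([(u-K[0,2])/K[0,0],(v-K[1,2])/K[1,1],1]);return p+r*(z-p[2])/r[2]
def cloud(d,st=None):
    Rc,p=campose(d,st);K=d['K'];Z=d['range_z']
    v,u=np.mgrid[:Z.shape[0],:Z.shape[1]]
    P=np.stack([(u-K[0,2])/K[0,0]*Z,(v-K[1,2])/K[1,1]*Z,Z],-1)@Rc.T+p
    P[Z<=0]=np.nan;return P
def proj(d,X,st=None):
    Rc,p=campose(d,st);c=(np.array(X)-p)@Rc;q=c@d['K'].T;return q[...,:2]/q[...,2:]
E
python3 - <<'E'
from h import *
d=dict(np.load('top0.npz')); C=cloud(d)
im=d['image']
for (u,v,z) in [(208,227,70),(240,221,104),(269,213,74),(260,176,19)]:
    P=C[v-12:v+13,u-12:u+13].reshape(-1,3)
    print(u,v,ray(d,u,v,z).round(), 'maxz',np.nanmax(P[:,2]), 'desk',np.nanmedian(P[:,2]), 'top c',np.nanmedian(P[P[:,2]>np.nanmax(P[:,2])-12],0).round(1))
for u,v in [(300,130),(350,230),(300,215),(350,190),(382,190)]: print(C[v,u].round(1))
big=cv2.resize(im[140:260,180:320],None,fx=5,fy=5,interpolation=cv2.INTER_CUBIC);cv2.imwrite('pics/topcrop.png',big)
st=dict(ee_rot=[-0.6659144 ,  0.23790757, -0.23710113,  0.66613891],position=[ 483.73047501, -395.24384717,  229.82622229])
w=dict(np.load('wrist0.npz'));W=cloud(w,st)
for n,u,v in [('cover',335,135),('base',260,70),('desk',60,170),('dk2',300,200),('grip',148,84)]: print(n,W[v,u].round(1))
print(R.from_quat(st['ee_rot']).as_matrix().round(3))
cv2.imwrite('pics/w0big.png',cv2.resize(w['image'][0:220,110:410],None,fx=2.6,fy=2.6,interpolation=cv2.INTER_CUBIC))
E
```

```text
208 227 [415. 226.  70.] maxz 78.06792730708071 desk 5.219187067832991 top c [415.4 228.5  71.7]
240 221 [433. 112. 104.] maxz 92.85844630242468 desk 2.44577927993555 top c [438.5 127.1  88.9]
269 213 [460.  21.  74.] maxz 83.03789755551588 desk 2.858704862069544 top c [459.6  24.7  76.3]
260 176 [595.  61.  19.] maxz 29.349681117628734 desk 2.9536436251162286 top c [598.   67.2  20.9]
[764.2 -80.6   1.1]
[ 400.8 -254.1    7.1]
[456.  -78.6   1.4]
[ 542.4 -256.9    6.5]
[ 529.6 -355.4   99.3]
cover [ 530.2 -359.7   97.5]
base [ 508.2 -254.7    4.3]
desk [ 107.9 -116.7 -158.1]
dk2 [ 441.8 -403.9   -1. ]
grip [ 425.3 -215.4   84.3]
[[ 0.774 -0.001  0.633]
 [-0.633  0.001  0.774]
 [-0.001 -1.    -0.   ]]
```

View pics/topcrop.png

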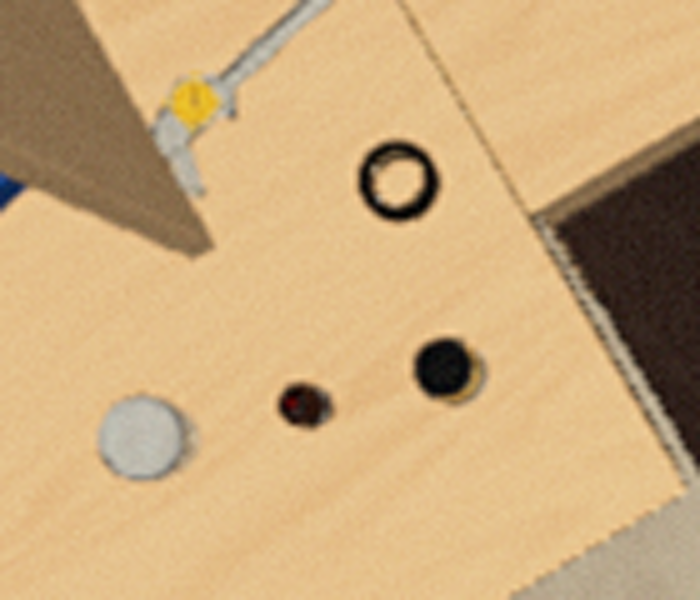

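View pics/w0big.png

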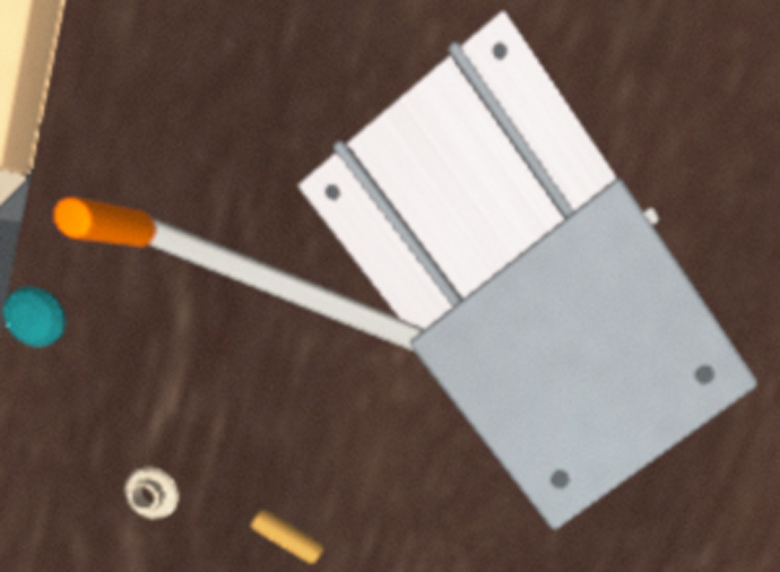

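```bash
python3 - <<'E'
from h import *
st=dict(ee_rot=[-0.6659144 ,  0.23790757, -0.23710113,  0.66613891],position=[ 483.73047501, -395.24384717,  229.82622229])
w=dict(np.load('wrist0.npz'))
def P(cx,cy,z): return ray(w,110+(cx+.5)/2.6-.5,(cy+.5)/2.6-.5,z,st)
obs=[((618,181),(-42,46,97)),((412,343),(-42,-46,97)),((553,528),(45,-46,97)),((756,382),(45,46,97)),
((504,11),(-130,58,4)),((299,186),(-130,-58,4)),((453,46),(-128,31,22)),((340,146),(-128,-31,22))]
A=np.array([P(*o[0],o[1][2])[:2] for o in obs]);B=np.array([o[1][:2] for o in obs],float)
def fit(A,B):
    a=A.mean(0);b=B.mean(0);H=(B-b).T@(A-a);t=np.arctan2(H[0,1]-H[1,0],H[0,0]+H[1,1])
    Rm=np.array([[np.cos(t),-np.sin(t)],[np.sin(t),np.cos(t)]]);return t,Rm,a-Rm@b
t,Rm,o=fit(A,B);print(t,o,(A-(B@Rm.T+o)).round(1))
hz=np.array([-34,-46.])@Rm.T+o
g=P(71,217,90)[:2]; v=(g-o)@Rm-np.array([-34,-46]);print('hinge',hz,'grip',g,np.linalg.norm(v),'theta',np.arctan2(-v[0],v[1]))
for x,y in [(-98,0),(0,0),(-34,84)]: print(x,y,np.array([x,y])@Rm.T+o)
# top: same fit
d=dict(np.load('top0.npz'));im=d['image'];C=cloud(d)
hsv=cv2.cvtColor(im,cv2.COLOR_BGR2HSV)
m=(hsv[...,2]<60).astype(np.uint8)*255
roi=np.zeros_like(m);roi[195:230,255:285]=m[195:230,255:285]
mo=cv2.moments(roi,True);u,v=mo['m10']/mo['m00'],mo['m01']/mo['m00'];print('cap',u,v,mo['m00'],ray(d,u,v,74))
cv2.imwrite('pics/toprack.png',cv2.resize(im[140:270,320:460],None,fx=5,fy=5,interpolation=cv2.INTER_CUBIC))
E
```

```text
-1.6156520757648436 [ 527.37412565 -361.85476244] [[-1.5 -0.6]
 [ 1.2 -0.7]
 [ 0.7  2. ]
 [-0.7  2.3]
 [-0.4 -0.2]
 [ 0.4 -0.4]
 [-0.2 -0.7]
 [ 0.4 -1.8]]
hinge [ 482.94497886 -325.82628876] grip [ 420.19345677 -210.96420057] 130.8856479065784 theta 2.1156660041271707
-98 0 [ 531.76851509 -263.95333578]
0 0 [ 527.37412565 -361.85476244]
-34 84 [ 612.81421831 -331.65558087]
cap 268.19565217391306 213.1086956521739 92.0 [459.34770379  24.13872745  74.        ]
```

View pics/toprack.png

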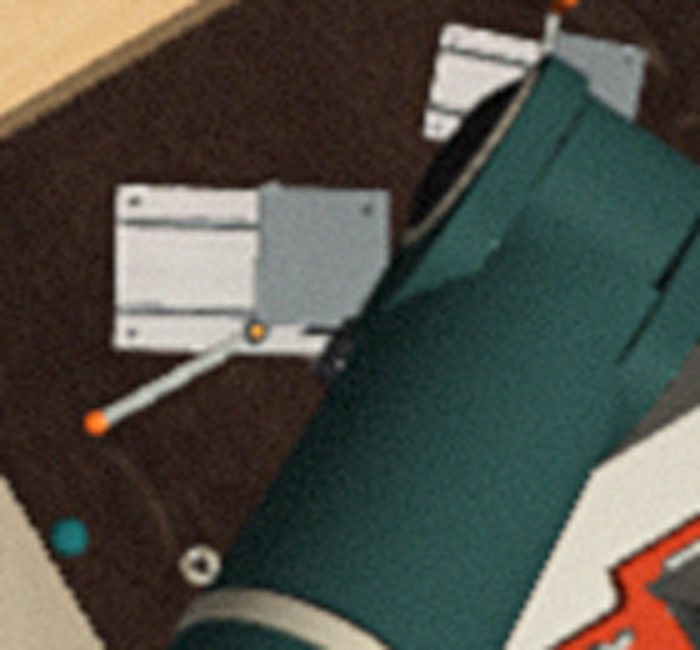

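```bash
cat >> h.py <<'E'
RT=-1.6157;RO=np.array([527.4,-361.9])
def rk(x,y):
    c,s=np.cos(RT),np.sin(RT);return np.array([c*x-s*y,s*x+c*y])+RO
def torack(p):
    c,s=np.cos(RT),np.sin(RT);q=np.array(p[:2])-RO;return np.array([c*q[0]+s*q[1],-s*q[0]+c*q[1]])
def to(target,Rt=None,st=None):
    "delta in tool axes cm, and rotvec in tool axes"
    from plant import monitor
    st=st or monitor.state();Rn=R.from_quat(st['ee_rot'])
    d=Rn.inv().apply(np.array(target,float)-st['position'])/10
    s=f"shift cm {d.round(2)}"
    if Rt is not None:
        s+=f" turn {(Rn.inv()*Rt).as_rotvec().round(3)}"
        s+=f" shift-after-turn cm {Rt.inv().apply(np.array(target,float)-st['position']).round(1)/10}"
    return s
def tilt(t,yaw=0):
    "tool x along rack y, approach tilted t from down toward rack +x; yaw about world z"
    rx=np.array([np.cos(RT),np.sin(RT),0]);ry=np.array([-np.sin(RT),np.cos(RT),0]);z=np.array([0,0,1.])
    y=np.sin(t)*rx-np.cos(t)*z
    return R.from_rotvec([0,0,yaw])*R.from_matrix(np.stack([ry,y,np.cross(ry,y)],1))
E
python3 -c "
from h import *
print(to([459,24,160],tilt(0)))"
```

```text
shift cm [-28.44   7.02  30.9 ] turn [-0.    -0.64  -0.001] shift-after-turn cm [-4.36  7.   41.77]
```

Emit:
step_arm:
  plan:
    - [[0,0,0,0,-0.128,0],[0,0,0,0,-0.128,0],[0,0,0,0,-0.128,0],[0,0,0,0,-0.128,0],[0,0,0,0,-0.128,0]]
  claw: 9.4

```text
time: 0.65
position: [483.9, -395.3, 230.2]
ee_rot: [-0.707, 0.014, -0.014, 0.707]
force: [0.2, -0.7, -0.1]
gripper_width: 1.001
```

Emit:
step_arm:
  plan:
    - [[-0.5,0,4,0,0,0],[-0.5,0,4,0,0,0],[-0.5,0,4,0,0,0],[-0.5,0,4,0,0,0],[-0.5,0,4,0,0,0]]

```text
time: 1.15
position: [467.5, -192.9, 230.3]
ee_rot: [0.707, -0.016, 0.016, -0.707]
force: [0.9, 0.4, 0.1]
gripper_width: 0.997
```

Emit:
step_arm:
  plan:
    - [[-0.4,0,3.5,0,0,0],[-0.4,0,3.5,0,0,0],[-0.4,0,2.5,0,0,0],[-0.4,0,2,0,0,0],[0,0,0,0,0,0]]

```text
time: 1.65
position: [456.9, -76.5, 230.5]
ee_rot: [-0.707, 0.015, -0.015, 0.707]
force: [-0.7, -0.9, 0.5]
gripper_width: 0.998
```

```bash
python3 - <<'E'
from plant import monitor, optics
from h import *
st=monitor.state();d=optics.get_image('wrist');np.savez('w1.npz',**d);cv2.imwrite('pics/w1.png',d['image'])
print(st['time'],st['position'],st['force'],st['qpos'].round(2));print(to([459,24,160],tilt(0),st))
E
```

```text
1.65 [456.92226786 -76.49807309 230.51604273] [-0.71707939 -0.9290663   0.4569944 ] [ 0.39  0.14 -0.31  1.99  0.05  1.02  0.01]
shift cm [-0.21  7.05 10.05] turn [-0.     0.003 -0.   ] shift-after-turn cm [-0.24  7.05 10.05]
```

View pics/w1.png

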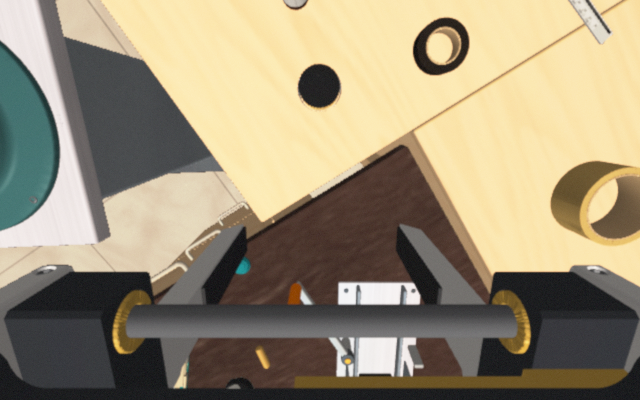

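```bash
python3 - <<'E'
from h import *
from plant import monitor
st=monitor.state();d=dict(np.load('w1.npz'))
m=(d['image'].max(2)<50).astype(np.uint8);m2=np.zeros_like(m);m2[55:115,290:350]=m[55:115,290:350]
(c,r)=cv2.minEnclosingCircle(cv2.findNonZero(m2));print(c,r,m2.sum())
mo=cv2.moments(m2,True);u,v=mo['m10']/mo['m00'],mo['m01']/mo['m00'];p=ray(d,u,v,74,st);print(u,v,p)
print(to([p[0],p[1],120],tilt(0),st))
E
```

```text
(319.2391662597656, 85.46924591064453) 20.544946670532227 1266
318.6500789889416 85.39889415481832 [460.12866315  23.13370068  74.        ]
shift cm [-0.13 11.05 10.13] turn [ 0.     0.002 -0.   ] shift-after-turn cm [-0.15 11.05 10.13]
```

Emit:
step_arm:
  plan:
    - [[0,0,3.5,0,0,0],[-0.1,0,3.5,0,0,0],[0,0,3,0,0,0],[0,2,0,0,0,0],[0,4,0,0,0,0]]

```text
time: 2.2
position: [462.5, 21.0, 171.6]
ee_rot: [0.707, -0.014, 0.018, -0.707]
force: [1.7, -0.2, -1.8]
gripper_width: 1.002
```

```bash
python3 -c "
from h import *
print(to([460.1,23.5,48],tilt(0)))"
```

```text
shift cm [-0.31 12.36  0.24] turn [-0.     0.     0.005] shift-after-turn cm [-0.26 12.36  0.24]
```

Emit:
step_arm:
  plan:
    - [[0,3,0,0,0,0],[0,3,0,0,0,0],[0,2.5,0,0,0,0],[0,0.5,0,0,0,0],[0,0,0,0,0,0]]

```text
time: 2.7
position: [460.6, 20.6, 80.2]
ee_rot: [0.707, -0.017, 0.016, -0.707]
force: [1.0, 0.5, 0.7]
gripper_width: 0.999
```

```bash
python3 -c "
from h import *
print(to([460.1,23.5,48],tilt(0)))"
```

```text
shift cm [-0.06  3.22  0.29] turn [ 0.    -0.001 -0.001] shift-after-turn cm [-0.06  3.22  0.29]
```

Emit:
step_arm:
  plan:
    - [[0,1.5,0.3,0,0,0],[0,1.2,0,0,0,0],[0,0.5,0,0,0,0],[0,0,0,0,0,0],[0,0,0,0,0,0]]

```text
time: 3.2
position: [461.1, 24.0, 48.9]
ee_rot: [0.707, -0.016, 0.016, -0.707]
force: [-0.2, 0.1, -0.2]
gripper_width: 0.998
```

Emit:
step_arm:
  plan:
    - [[0,0,0,0,0,0],[0,0,0,0,0,0],[0,0,0,0,0,0],[0,0,0,0,0,0],[0,0,0,0,0,0]]
  claw: 4
  grip_force: 15

```text
time: 3.7
position: [460.8, 24.0, 48.5]
ee_rot: [-0.707, 0.016, -0.016, 0.707]
force: [0.3, -0.8, 0.0]
gripper_width: 0.609
```

Emit:
step_arm:
  plan:
    - [[0,0,0,0,0,0],[0,0,0,0,0,0],[0,0,0,0,0,0],[0,0,0,0,0,0],[0,0,0,0,0,0]]

```text
time: 4.2
position: [460.7, 24.1, 48.4]
ee_rot: [0.707, -0.016, 0.016, -0.707]
force: [-2.7, -0.5, 2.5]
gripper_width: 0.489
```

Emit:
step_arm:
  plan:
    - [[0,-1,0,0,0,0],[0,-2,0,0,0,0],[0,-3,0,0,0,0],[0,-3,0,0,0,0],[0,-2,0,0,0,0]]

```text
time: 4.7
position: [461.4, 24.2, 161.0]
ee_rot: [-0.707, 0.015, -0.017, 0.707]
force: [-0.3, -0.4, -1.4]
gripper_width: 0.49
```

Emit:
step_arm:
  plan:
    - [[0.5,0,-2,0,0,0],[1,0,-3.5,0,0,0],[1,0,-4,0,0,0],[1,0,-4,0,0,0],[1,0,-4,0,0,0]]

```text
time: 5.2
position: [498.2, -154.5, 159.3]
ee_rot: [0.707, -0.016, 0.016, -0.707]
force: [-0.1, 0.5, -2.5]
gripper_width: 0.486
```

Emit:
step_arm:
  plan:
    - [[1,0,-4,0,0,0],[0.5,0,-3.5,0,0,0],[0,0,-2,0,0,0],[0,0,-1,0,0,0],[0,0,0,0,0,0]]

```text
time: 5.7
position: [508.0, -259.1, 158.7]
ee_rot: [0.707, -0.016, 0.016, -0.707]
force: [0.2, -1.2, -1.7]
gripper_width: 0.489
```

```bash
python3 - <<'E'
from plant import monitor, optics
from h import *
st=monitor.state();d=optics.get_image('wrist');np.savez('w2.npz',**d);cv2.imwrite('pics/w2.png',d['image'])
print(st['time'],st['position'],st['force'],st['gripper_width'])
x,y=rk(-98,0);print(to([x,y,150],tilt(0),st))
t=optics.get_image('top');np.savez('t2.npz',**t);cv2.imwrite('pics/t2.png',cv2.resize(t['image'][130:280,280:460],None,fx=4,fy=4))
E
```

```text
5.7 [ 507.97920244 -259.06766655  158.72754701] [ 0.18761112 -1.20041168 -1.71765125] 0.488543344277037
shift cm [ 2.4   0.87 -0.38] turn [ 0.    -0.001  0.   ] shift-after-turn cm [ 2.4   0.87 -0.39]
```

View pics/w2.png

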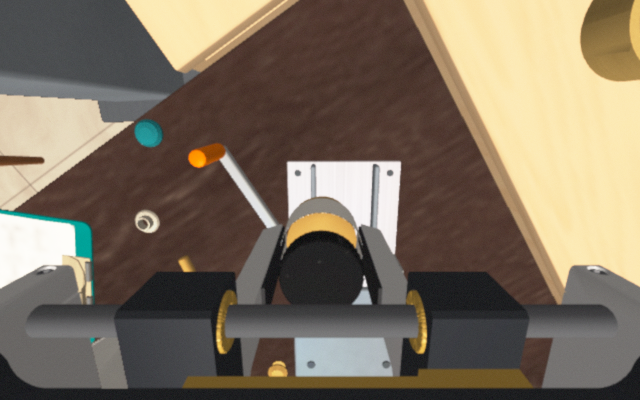

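View pics/t2.png

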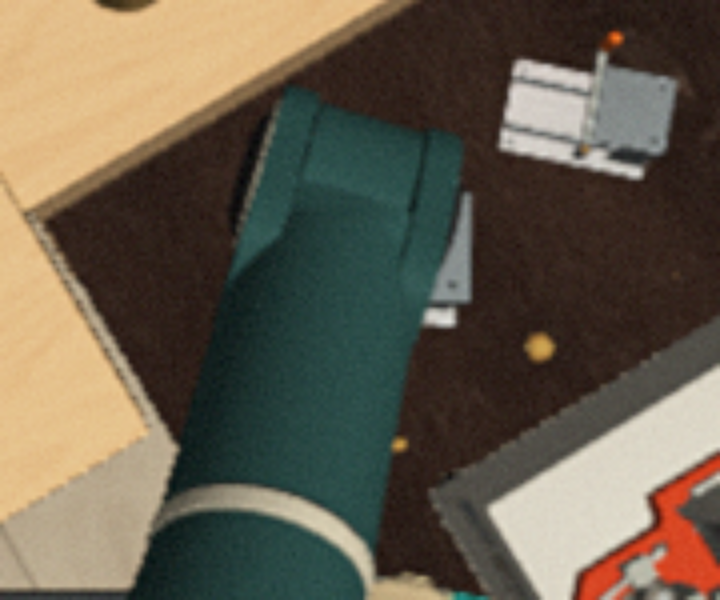

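```bash
python3 - <<'E'
from h import *
from plant import monitor
st=monitor.state();d=dict(np.load('w2.npz'))
for u,v,z in [(288,161,4),(400,161.5,4),(313,165,22),(375,165,22),(313.5,190,22),(376,230,22),(295,370,97),(392,370,97)]:
    print(z,torack(ray(d,u,v,z,st)).round(1))
cv2.imwrite('pics/w2c.png',cv2.resize(d['image'][150:260,270:420],None,fx=5,fy=5,interpolation=cv2.INTER_CUBIC))
E
```

```text
4 [-132.8  -56.2]
4 [-132.3   57.2]
22 [-131.7  -30.5]
22 [-131.7   28.9]
22 [-107.   -30.1]
22 [-65.3  33. ]
97 [ 34.3 -45.1]
97 [34.2 38.6]
```

View pics/w2c.png

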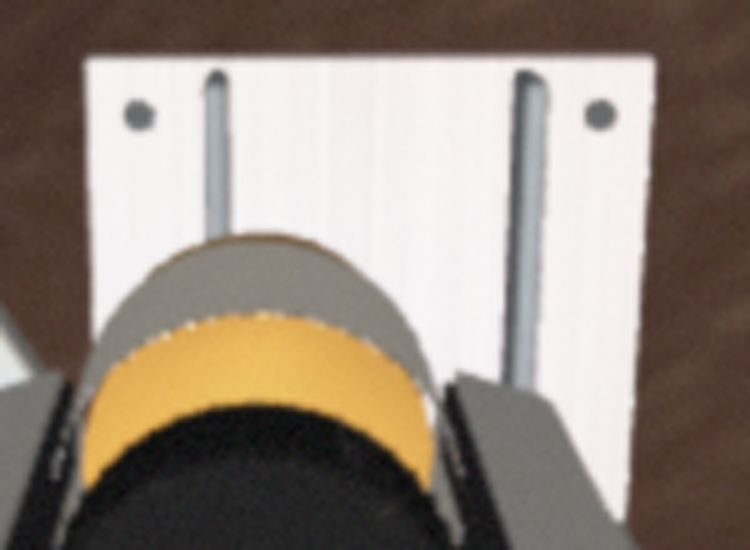

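Emit:
step_arm:
  plan:
    - [[1.25,0,-0.2,0,0,0],[1.2,0,-0.2,0,0,0],[0,2,0,0,0,0],[0,2,0,0,0,0],[0,2,0,0,0,0]]

```text
time: 6.3
position: [533.2, -262.3, 97.9]
ee_rot: [-0.707, 0.015, -0.016, 0.707]
force: [0.3, 0.8, -1.9]
gripper_width: 0.485
```

Emit:
step_arm:
  plan:
    - [[0,0.6,0,0,0,0],[0,0,0,0,0,0]]

```text
time: 6.5
position: [532.6, -262.6, 92.0]
ee_rot: [-0.707, 0.016, -0.015, 0.707]
force: [0.6, -0.5, -1.8]
gripper_width: 0.487
```

```bash
python3 - <<'E'
from plant import monitor, optics
from h import *
st=monitor.state();d=optics.get_image('wrist');np.savez('w3.npz',**d);cv2.imwrite('pics/w3.png',d['image'][120:400])
print(st['time'],st['position'],st['force'],st['gripper_width'],torack(st['position']))
x,y=rk(-98,0.4);print(to([x,y,52],tilt(0),st))
E
```

```text
6.5 [ 532.59692459 -262.60804492   92.00410793] [ 0.64210611 -0.52257949 -1.81239854] 0.4865761049708462 [-99.42515132   0.73461077]
shift cm [-0.03  4.   -0.15] turn [-0.001  0.001 -0.001] shift-after-turn cm [-0.03  4.   -0.14]
```

View pics/w3.png

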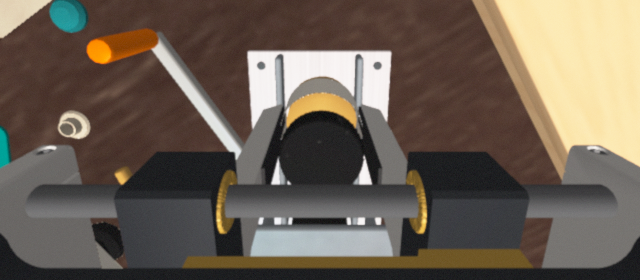

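Emit:
step_arm:
  plan:
    - [[0,1.5,0,0,0,0],[0,1.2,0,0,0,0],[0,0.8,0,0,0,0],[0,0.3,0,0,0,0],[0,0,0,0,0,0]]

```text
time: 7.05
position: [532.3, -263.3, 53.9]
ee_rot: [-0.707, 0.016, -0.016, 0.707]
force: [-0.2, 0.4, -1.6]
gripper_width: 0.486
```

Emit:
step_arm:
  plan:
    - [[0,0.1,0,0,0,0],[0,0.1,0,0,0,0],[0,0,0,0,0,0]]

```text
time: 7.35
position: [532.6, -263.5, 52.6]
ee_rot: [0.707, -0.016, 0.016, -0.707]
force: [-0.3, 0.4, -1.5]
gripper_width: 0.488
```

Emit:
step_arm:
  plan:
    - [[0,0.05,0,0,0,0],[0,0.05,0,0,0,0],[0,0,0,0,0,0]]

```text
time: 7.65
position: [532.6, -263.6, 52.4]
ee_rot: [0.707, -0.016, 0.016, -0.707]
force: [-5.1, 2.5, 13.5]
gripper_width: 0.486
```

Emit:
step_arm:
  plan:
    - [[0,0.05,0,0,0,0],[0,0.05,0,0,0,0],[0,0,0,0,0,0]]

```text
time: 7.95
position: [532.7, -263.8, 51.8]
ee_rot: [0.707, -0.016, 0.016, -0.707]
force: [-9.0, 2.9, 21.6]
gripper_width: 0.486
```

Emit:
step_arm:
  plan:
    - [[0,-0.1,0,0,0,0],[0,0,0,0,0,0],[0,0,0,0,0,0],[0,0,0,0,0,0],[0,0,0,0,0,0]]
  claw: 7.0

```text
time: 8.45
position: [532.5, -263.4, 51.3]
ee_rot: [-0.707, 0.016, -0.016, 0.707]
force: [-0.8, -0.4, -0.6]
gripper_width: 0.744
```

Emit:
step_arm:
  plan:
    - [[0,-1,0,0,0,0],[0,-2,0,0,0,0],[0,-4,0,0,0,0],[0,-4,0,0,0,0],[0,0,0,0,0,0]]

```text
time: 8.95
position: [534.8, -264.3, 167.3]
ee_rot: [0.708, -0.013, 0.018, -0.706]
force: [0.5, 0.4, -0.0]
gripper_width: 0.746
```

```bash
python3 - <<'E'
from plant import monitor, optics
from h import *
st=monitor.state();d=optics.get_image('wrist');np.savez('w4.npz',**d);cv2.imwrite('pics/w4.png',d['image'])
print(st['time'],st['position'],st['force'],st['gripper_width'],torack(st['position']))
E
```

```text
8.95 [ 534.76061539 -264.33515532  167.27770004] [ 0.5253029   0.3705811  -0.02422498] 0.7460039057703126 [-97.79690687   2.97364811]
```

View pics/w4.png

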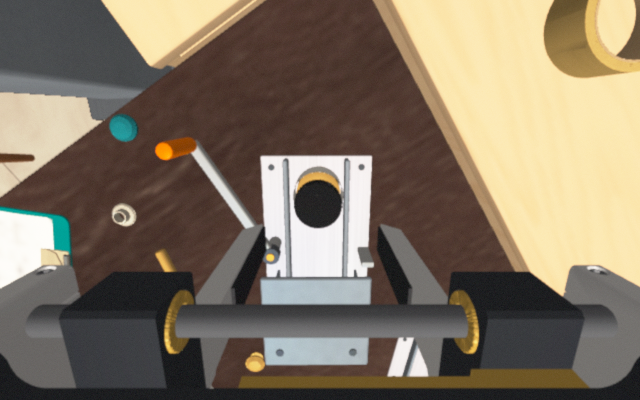

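```bash
python3 - <<'E'
from h import *
from plant import monitor
st=monitor.state();d=dict(np.load('w4.npz'))
for n,u,v,z in [('b-',261,156,4),('b+',372.5,155.5,4),('f-',286,160,22),('f+',347,160,22),('c-',261,279,97),('c+',371,279,97),('c-b',267,364,97),('c+b',368,364,97),('cap',318.5,203.5,78),('grip',164,152,90)]:
    print(n,torack(ray(d,u,v,z,st)).round(1))
# target for tilted: tip start behind jar
t=np.radians(35)
for tip in [(-150,0,45),(-31,0,40)]:
  x,y=rk(tip[0],tip[1]);T=tilt(t);tcp=np.array([x,y,tip[2]])-25*T.as_matrix()[:,1]
  print(tip,tcp,to(tcp,T))
E
```

```text
b- [-131.   -58.1]
b+ [-131.4   56.5]
f- [-129.5  -30.6]
f+ [-129.5   28.7]
c- [-44.1 -45.4]
c+ [-43.9  43.6]
c-b [ 39.7 -44.5]
c+b [40.1 44.6]
cap [-102.1    1.2]
grip [-145.8 -113.5]
(-150, 0, 45) [ 534.77696354 -197.72624331   65.47880111] shift cm [-0.24  9.9   6.64] turn [-0.609 -0.001  0.004] shift-after-turn cm [-0.19  4.32 11.11]
(-31, 0, 40) [ 529.43522198 -316.60629124   60.47880111] shift cm [-0.24 10.42 -5.26] turn [-0.609 -0.001  0.004] shift-after-turn cm [-0.19 11.56  1.65]
```

Emit:
step_arm:
  plan:
    - [[0,0,0,-0.122,0,0],[0,0,0,-0.122,0,0],[0,0,0,-0.122,0,0],[0,0,0,-0.122,0,0],[0,0,0,-0.122,0,0]]
  claw: 2.0

```text
time: 9.5
position: [532.8, -263.1, 161.8]
ee_rot: [0.888, -0.019, 0.011, -0.46]
force: [-0.0, -1.5, 0.5]
gripper_width: 0.358
```

```bash
python3 - <<'E'
from h import *
from plant import monitor
st=monitor.state();print(st['qpos'].round(2),st['position'],st['ee_rot'])
t=np.radians(35)
for tip in [(-155,0,60),(-155,0,28),(-27,0,28)]:
  x,y=rk(tip[0],tip[1]);T=tilt(t);tcp=np.array([x,y,tip[2]])-25*T.as_matrix()[:,1]
  print(tip,tcp,to(tcp,T))
E
```

```text
[ 0.11  0.44 -0.01  1.91  0.81  0.93 -0.49] [ 532.75311857 -263.14745997  161.77582158] [ 0.88772611 -0.01908016  0.01074362 -0.45985094]
(-155, 0, 60) [ 535.00140646 -192.73128331   80.47880111] shift cm [-0.1   2.58 10.44] turn [0.004 0.    0.002] shift-after-turn cm [-0.09  2.62 10.43]
(-155, 0, 28) [ 535.00140646 -192.73128331   48.47880111] shift cm [-0.1   5.19 12.29] turn [0.004 0.    0.002] shift-after-turn cm [-0.09  5.24 12.27]
(-27, 0, 28) [ 529.25566764 -320.60225924   48.47880111] shift cm [-0.12 12.57  1.83] turn [0.004 0.    0.002] shift-after-turn cm [-0.09 12.58  1.78]
```

Emit:
step_arm:
  plan:
    - [[0,0,2.5,0,0,0],[0,0,3.5,0,0,0],[0,0,3.5,0,0,0],[0,0,2.8,0,0,0],[0,1,0,0,0,0]]

```text
time: 10.0
position: [536.9, -164.4, 80.7]
ee_rot: [0.886, -0.018, 0.008, -0.463]
force: [-0.1, 0.3, 0.1]
gripper_width: 0.216
```

Emit:
step_arm:
  plan:
    - [[0,1.5,0,0,0,0],[0,1.5,0,0,0,0],[0,1.0,0,0,0,0],[0,0,0,0,0,0],[0,0,0,0,0,0]]

```text
time: 10.5
position: [535.6, -191.8, 50.1]
ee_rot: [0.887, -0.02, 0.011, -0.462]
force: [1.0, -0.1, 0.7]
gripper_width: 0.212
```

```bash
python3 - <<'E'
from plant import monitor, optics
from h import *
st=monitor.state();d=optics.get_image('wrist');cv2.imwrite('pics/w5.png',d['image'])
T=R.from_quat(st['ee_rot']).as_matrix();tip=st['position']+25*T[:,1]
print(st['time'],st['position'],st['force'],st['gripper_width'],'tip',torack(tip),tip[2],T.T.round(3).tolist())
x,y=rk(-155,0);T=tilt(np.radians(35));print(to(np.array([x,y,28])-25*T.as_matrix()[:,1],T))
E
```

```text
10.5 [ 535.64106975 -191.75365458   50.05622884] [ 0.95431621 -0.05477128  0.69465115] 0.2116130847015036 tip [-156.0221909     0.58056576] 29.565655892351 [[0.999, -0.046, -0.0], [-0.026, -0.572, -0.82], [0.037, 0.819, -0.573]]
shift cm [-0.08  0.23 -0.01] turn [-0.001 -0.     0.   ] shift-after-turn cm [-0.08  0.23 -0.01]
```

View pics/w5.png

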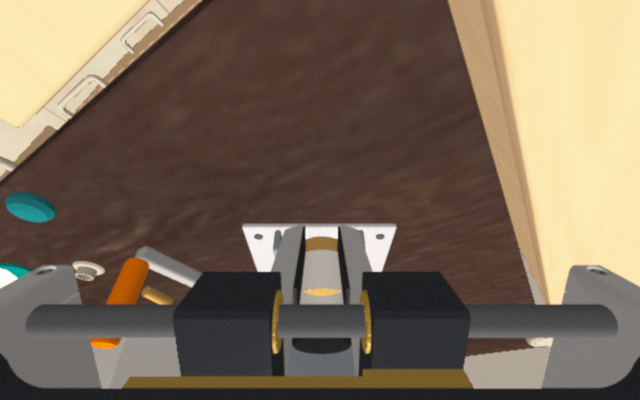

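Emit:
step_arm:
  plan:
    - [[0,0.57,-0.82,0,0,0],[0,0.57,-0.82,0,0,0],[0,0.29,-0.41,0,0,0],[0,0.29,-0.41,0,0,0],[0,0.29,-0.41,0,0,0]]

```text
time: 11.05
position: [534.2, -226.6, 50.0]
ee_rot: [0.887, -0.02, 0.01, -0.462]
force: [-0.1, 2.0, 0.8]
gripper_width: 0.216
```

Emit:
step_arm:
  plan:
    - [[0,0.4,-0.57,0,0,0],[0,0.4,-0.57,0,0,0],[0,0.4,-0.57,0,0,0],[0,0.4,-0.57,0,0,0],[0,0.4,-0.57,0,0,0]]

```text
time: 11.55
position: [532.5, -261.7, 49.9]
ee_rot: [0.887, -0.02, 0.01, -0.462]
force: [0.9, 2.4, 1.0]
gripper_width: 0.213
```

```bash
cat > chk.py <<'E'
from plant import monitor, optics
from h import *
import sys
st=monitor.state();d=optics.get_image('wrist');n=sys.argv[1];cv2.imwrite(f'pics/{n}.png',d['image']);np.savez(n+'.npz',**d)
T=R.from_quat(st['ee_rot']).as_matrix();tip=st['position']+25*T[:,1]
print(st['time'],st['position'],st['force'],st['gripper_width'],'tip',torack(tip),tip[2])
E
python3 chk.py w6
```

```text
11.55 [ 532.54962337 -261.7018144    49.88175556] [0.88606484 2.35590045 0.95077917] 0.2134635156505554 tip [-86.0070248    0.64415834] 29.39029931008964
```

View pics/w6.png

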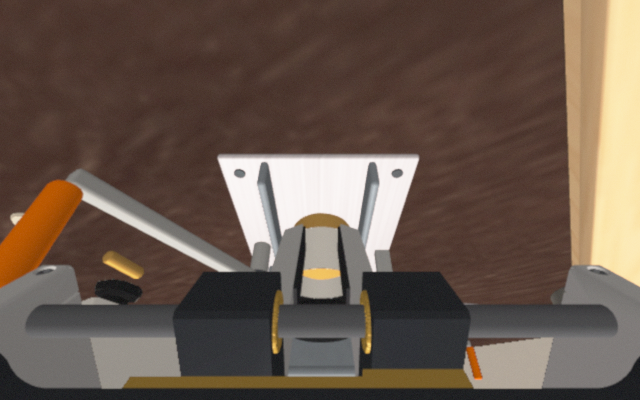

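Emit:
step_arm:
  plan:
    - [[0,0.4,-0.57,0,0,0],[0,0.4,-0.57,0,0,0],[0,0.4,-0.57,0,0,0],[0,0.4,-0.57,0,0,0],[0,0.4,-0.57,0,0,0]]

```text
time: 12.1
position: [530.9, -296.6, 49.8]
ee_rot: [0.887, -0.02, 0.01, -0.462]
force: [0.2, 1.5, 1.5]
gripper_width: 0.21
```

Emit:
step_arm:
  plan:
    - [[0,0.23,-0.33,0,0,0],[0,0.17,-0.25,0,0,0],[0,0.12,-0.16,0,0,0],[0,0.12,-0.16,0,0,0],[0,0,0,0,0,0]]

```text
time: 12.6
position: [530.5, -307.1, 49.8]
ee_rot: [0.887, -0.02, 0.01, -0.462]
force: [0.1, 0.6, 0.6]
gripper_width: 0.212
```

```bash
python3 chk.py w7
```

```text
12.6 [ 530.51576503 -307.08710596   49.76340989] [0.09298255 0.57221908 0.56786277] 0.21218021225075764 tip [-40.57432009   0.64943172] 29.273256894690267
```

View pics/w7.png

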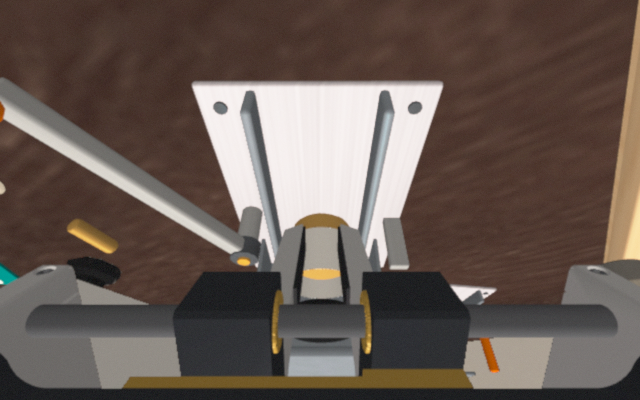

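Emit:
step_arm:
  plan:
    - [[0,0.12,-0.16,0,0,0],[0,0.12,-0.16,0,0,0],[0,0.12,-0.16,0,0,0],[0,0.12,-0.16,0,0,0]]

```text
time: 13.05
position: [530.2, -315.1, 49.5]
ee_rot: [0.887, -0.02, 0.01, -0.462]
force: [-0.5, 2.0, 2.7]
gripper_width: 0.215
```

Emit:
step_arm:
  plan:
    - [[0,0.06,-0.08,0,0,0],[0,0.06,-0.08,0,0,0]]

```text
time: 13.25
position: [530.1, -317.1, 49.4]
ee_rot: [0.887, -0.02, 0.01, -0.462]
force: [-0.7, 2.7, 2.6]
gripper_width: 0.215
```

Emit:
step_arm:
  plan:
    - [[0,0.06,-0.08,0,0,0],[0,0.06,-0.08,0,0,0]]

```text
time: 13.45
position: [530.0, -318.9, 49.4]
ee_rot: [0.887, -0.02, 0.01, -0.462]
force: [-0.1, 2.2, 1.1]
gripper_width: 0.214
```

Emit:
step_arm:
  plan:
    - [[0,0.06,-0.08,0,0,0]]

```text
time: 13.55
position: [530.0, -320.0, 49.3]
ee_rot: [0.887, -0.02, 0.01, -0.462]
force: [-0.0, 2.6, 2.9]
gripper_width: 0.216
```

Emit:
step_arm:
  plan:
    - [[0,0.06,-0.08,0,0,0]]

```text
time: 13.65
position: [530.1, -320.6, 49.2]
ee_rot: [0.886, -0.02, 0.01, -0.462]
force: [-1.4, 10.4, 5.7]
gripper_width: 0.209
```

Emit:
step_arm:
  plan:
    - [[0,0.06,-0.08,0,0,0]]

```text
time: 13.75
position: [530.2, -320.9, 49.1]
ee_rot: [0.886, -0.019, 0.01, -0.463]
force: [-2.7, 14.0, 8.7]
gripper_width: 0.214
```

Emit:
step_arm:
  plan:
    - [[0,0,0,0,0,0],[0,0,0,0,0,0],[0,0,0,0,0,0]]

```text
time: 14.05
position: [530.3, -320.8, 49.1]
ee_rot: [0.886, -0.019, 0.01, -0.463]
force: [-2.3, 10.6, 6.9]
gripper_width: 0.215
```

Emit:
step_arm:
  plan:
    - [[0,-0.57,0.82,0,0,0],[0,-1.15,1.64,0,0,0],[0,-1.72,2.46,0,0,0],[0,-2.3,3.2,0,0,0],[0,-1.15,1.64,0,0,0]]

```text
time: 14.55
position: [535.6, -198.1, 49.5]
ee_rot: [0.886, -0.018, 0.009, -0.463]
force: [0.2, -0.6, 0.6]
gripper_width: 0.213
```

```bash
python3 chk.py w8
```

```text
14.55 [ 535.60328023 -198.06409497   49.53472778] [ 0.15232758 -0.61331806  0.57703886] 0.2129391353563152 tip [-149.74303816    0.88265631] 29.02560932649646
```

View pics/w8.png

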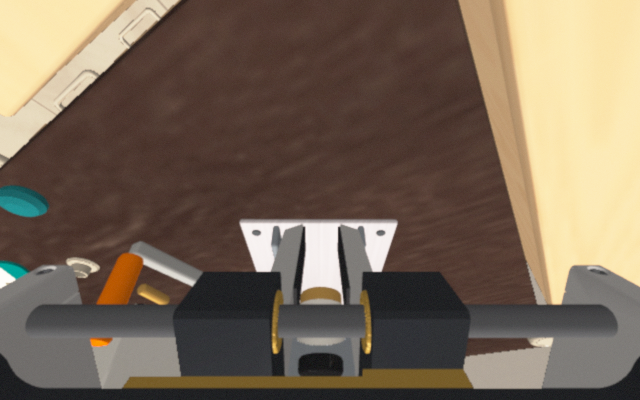

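Emit:
step_arm:
  plan:
    - [[0,-2.0,-1.4,0,0,0],[0,-3.3,-2.3,0,0,0],[0,-3.3,-2.3,0,0,0],[0,-1.6,-1.1,0,0,0],[0,0,0,0.12,0,0]]
  claw: 5.0

```text
time: 15.1
position: [536.4, -198.9, 175.5]
ee_rot: [0.857, -0.017, 0.011, -0.515]
force: [0.2, 0.4, -1.2]
gripper_width: 0.528
```

Emit:
step_arm:
  plan:
    - [[0,0,0,0.125,0,0],[0,0,0,0.125,0,0],[0,0,0,0.125,0,0],[0,0,0,0.115,0,0],[0,0,0,0,-0.145,0]]

```text
time: 15.6
position: [534.4, -205.2, 174.1]
ee_rot: [-0.705, -0.034, 0.033, 0.708]
force: [-1.5, -0.4, 0.3]
gripper_width: 0.533
```

Emit:
step_arm:
  plan:
    - [[0,0,0,0,-0.14,0],[0,0,0,0,-0.14,0],[0,0,0,0,-0.12,0],[0,0,0,0,0,0]]

```text
time: 16.0
position: [535.0, -202.0, 173.9]
ee_rot: [-0.685, -0.175, 0.176, 0.685]
force: [0.5, 0.1, 0.7]
gripper_width: 0.532
```

```bash
python3 chk.py w9; python3 - <<'E'
from h import *
from plant import optics,monitor
x,y=rk(-145.5,-113.4);print(to([x,y,130],tilt(0,.545)),monitor.state()['qpos'].round(2))
t=optics.get_image('top');cv2.imwrite('pics/t9.png',cv2.resize(t['image'][130:280,280:460],None,fx=4,fy=4))
E
```

```text
16.0 [ 534.95145108 -201.98702089  173.8809768 ] [0.51975213 0.07335351 0.67232907] 0.5319663605658057 tip [-160.10016192    0.34300583] 148.88098875016965
shift cm [-10.5    4.4    4.63] turn [-0.001 -0.003 -0.   ] shift-after-turn cm [-10.49   4.39   4.66] [ 0.57  0.4  -0.33  1.79  0.15  0.97  0.68]
```

View pics/w9.png

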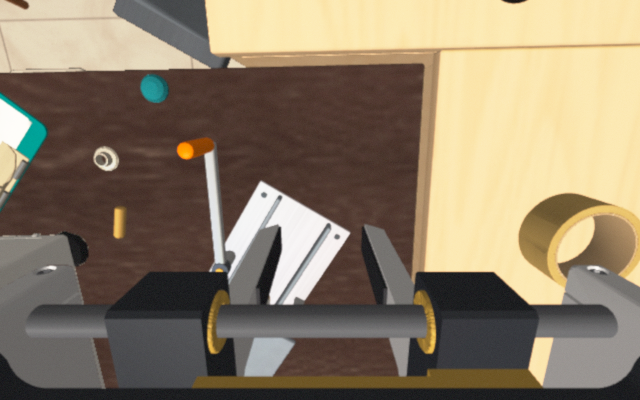

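```bash
python3 - <<'E'
from h import *
from plant import monitor
st=monitor.state();d=dict(np.load('w9.npz'));im=d['image']
hsv=cv2.cvtColor(im,cv2.COLOR_BGR2HSV);m=cv2.inRange(hsv,(5,180,120),(20,255,255));m[:130]=0;m[170:]=0;m[:,:160]=0;m[:,230:]=0
x,y,w,h=cv2.boundingRect(m);print(x,y,w,h)
p=ray(d,x+h*0.45,y+h*.55,90,st);print(p,torack(p));v=torack(p)-[-34,-46];print(np.hypot(*v),np.arctan2(-v[0],v[1]))
print(to([p[0],p[1],130],tilt(0,.545)))
E
```

```text
177 138 37 22
[ 421.7186576  -209.33796309   90.        ] [-147.66436842 -112.42310945]
131.64960355991423 2.099650865685957
shift cm [-10.31   4.4    4.76] turn [-0.001 -0.004 -0.   ] shift-after-turn cm [-10.29   4.4    4.8 ]
```

Emit:
step_arm:
  plan:
    - [[-2.6,0,1.2,0,0,0],[-2.6,0,1.2,0,0,0],[-2.6,0,1.2,0,0,0],[-2.6,0,1.1,0,0,0],[0,0,0,0,0,0]]

```text
time: 16.6
position: [418.6, -211.4, 174.1]
ee_rot: [0.686, 0.173, -0.174, -0.686]
force: [0.2, -0.6, -0.2]
gripper_width: 0.532
```

Emit:
step_arm:
  plan:
    - [[0,2,0,0,0,0],[0,2,0,0,0,0],[0,0,0,0,0,0]]

```text
time: 16.9
position: [420.8, -210.2, 132.4]
ee_rot: [-0.685, -0.173, 0.175, 0.686]
force: [-0.4, 0.8, 0.3]
gripper_width: 0.532
```

```bash
python3 chk.py w10; python3 - <<'E'
from h import *
x,y=rk(-146.5,-113);print(to([x,y,76],tilt(0,.545)))
E
```

```text
16.9 [ 420.7805903  -210.22821762  132.41381571] [-0.3545217   0.80166394  0.33305796] 0.5320238718864202 tip [-146.76987525 -113.39129044] 107.41394392900281
shift cm [-0.02  5.76  0.  ] turn [-0.002 -0.002 -0.001] shift-after-turn cm [-0.02  5.76  0.01]
```

View pics/w10.png

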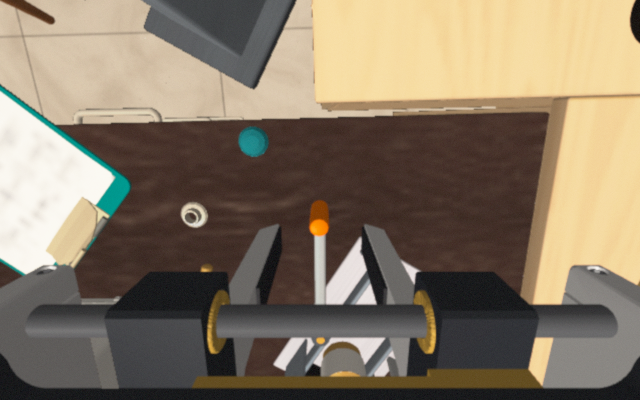

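Emit:
step_arm:
  plan:
    - [[0,2,0,0,0,0],[0,2,0,0,0,0],[0,1.2,0,0,0,0],[0,0.5,0,0,0,0],[0,0,0,0,0,0]]

```text
time: 17.45
position: [421.6, -210.9, 77.2]
ee_rot: [-0.685, -0.175, 0.175, 0.685]
force: [0.1, -0.0, -0.1]
gripper_width: 0.531
```

Emit:
step_arm:
  plan:
    - [[0,0,0,0,0,0],[0,0,0,0,0,0],[0,0,0,0,0,0],[0,0,0,0,0,0],[0,0,0,0,0,0]]
  claw: 1.9
  grip_force: 5

```text
time: 17.95
position: [421.5, -211.0, 77.2]
ee_rot: [0.685, 0.175, -0.175, -0.685]
force: [0.3, -0.1, -1.3]
gripper_width: 0.202
```

Emit:
step_arm:
  plan:
    - [[0.7,0,0,0,0.053,0],[1.38,0,-0.07,0,0.106,0],[1.38,0,-0.07,0,0.106,0],[1.38,0,-0.07,0,0.106,0],[0,0,0,0,0,0]]

```text
time: 18.45
position: [468.4, -195.1, 77.1]
ee_rot: [-0.706, -0.045, 0.045, 0.706]
force: [0.2, 0.2, 0.1]
gripper_width: 0.201
```

```bash
cat > arc.py <<'E'
from plant import monitor
from h import *
st=monitor.state();r=torack(st['position'])-[-35.2,-46];th=np.arctan2(-r[0],r[1])
X=R.from_quat(st['ee_rot']).as_matrix()[:,0];yaw=np.arctan2(X[1],X[0])-(RT+np.pi/2)
print(st['time'],'r',np.hypot(*r),'th',th,'yaw+pi/2',yaw+np.pi/2,'F tool',R.from_quat(st['ee_rot']).inv().apply(st['force']).round(1),st['position'][2],st['gripper_width'])
E
python3 arc.py;python3 chk.py w11
```

```text
18.45 r 130.34314305407426 th 1.727838831006884 yaw+pi/2 1.7437794692176278 F tool [ 0.2 -0.1  0.2] 77.1371718958399 0.20077750603802952
18.45 [ 468.44053335 -195.14614538   77.1371719 ] [0.15238514 0.24829488 0.10414752] 0.20077750603802952 tip [-163.94112559  -66.36884616] 52.13717744048339
```

View pics/w11.png

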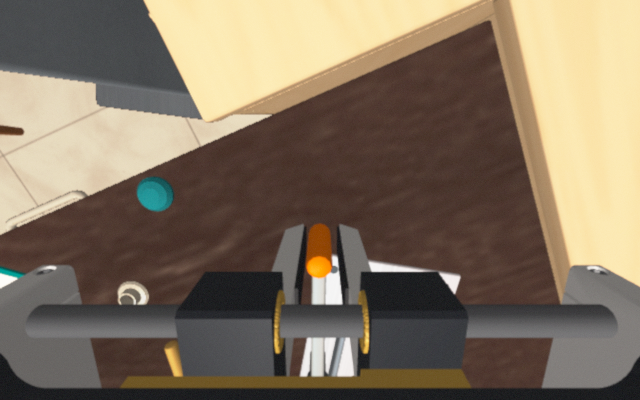

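Emit:
step_arm:
  plan:
    - [[1.38,0,-0.07,0,0.106,0],[1.38,0,-0.07,0,0.106,0],[1.38,0,-0.07,0,0.106,0],[1.38,0,-0.07,0,0.106,0],[0,0,0,0,0,0]]

```text
time: 19.0
position: [522.2, -200.6, 77.0]
ee_rot: [0.7, -0.104, 0.104, -0.699]
force: [-0.6, -0.3, -0.2]
gripper_width: 0.201
```

Emit:
step_arm:
  plan:
    - [[1.38,0,-0.07,0,0.106,0],[1.38,0,-0.07,0,0.106,0],[1.38,0,-0.07,0,0.106,0],[1.38,0,-0.07,0,0.106,0],[0,0,0,0,0,0]]

```text
time: 19.5
position: [569.5, -227.7, 76.8]
ee_rot: [0.662, -0.248, 0.248, -0.662]
force: [0.0, 0.2, -0.1]
gripper_width: 0.203
```

```bash
python3 arc.py;python3 chk.py w12
```

```text
19.5 r 129.92362007579476 th 0.887234568707292 yaw+pi/2 0.897875091362318 F tool [-0.1  0.1  0.2] 76.82166602676013 0.20294287333064828
19.5 [ 569.51989091 -227.72200656   76.82166603] [ 0.02295471  0.24955555 -0.0800565 ] 0.20294287333064828 tip [-135.9247134    36.04498147] 51.82166931564056
```

View pics/w12.png

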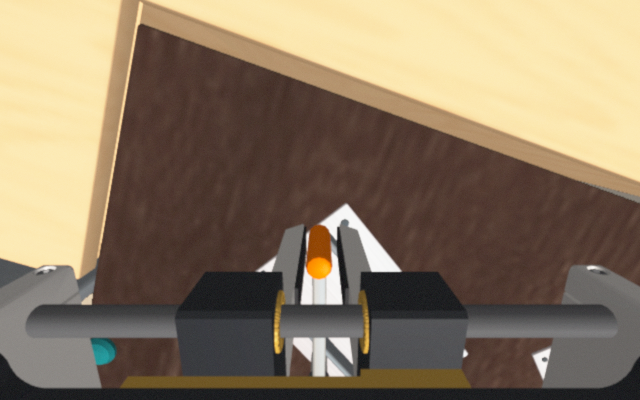

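Emit:
step_arm:
  plan:
    - [[1.38,0,-0.07,0,0.106,0],[1.38,0,-0.07,0,0.106,0],[1.38,0,-0.07,0,0.106,0],[1.38,0,-0.07,0,0.106,0],[0,0,0,0,0,0]]

```text
time: 20.05
position: [601.9, -271.8, 76.9]
ee_rot: [0.595, -0.382, 0.382, -0.595]
force: [-1.0, -0.7, -0.9]
gripper_width: 0.203
```

Emit:
step_arm:
  plan:
    - [[1.38,0,-0.07,0,0.106,0],[1.38,0,-0.07,0,0.106,0],[0.9,0,-0.03,0,0.07,0],[0.5,0,0,0,0.04,0],[0,0,0,0,0,0]]

```text
time: 20.55
position: [613.2, -310.6, 76.9]
ee_rot: [0.527, -0.472, 0.472, -0.526]
force: [-1.0, -0.2, 0.2]
gripper_width: 0.2
```

```bash
python3 arc.py;python3 chk.py w13
```

```text
20.55 r 130.8884669591033 th 0.15245468448579352 yaw+pi/2 0.15360655169549453 F tool [ 0.1 -0.2 -1. ] 76.92730472417308 0.20047068077572838
20.55 [ 613.15863474 -310.62054304   76.92730472] [-0.97997039 -0.18561273  0.1612665 ] 0.20047068077572838 tip [-55.08281983  83.35453757] 51.92731030893734
```

View pics/w13.png

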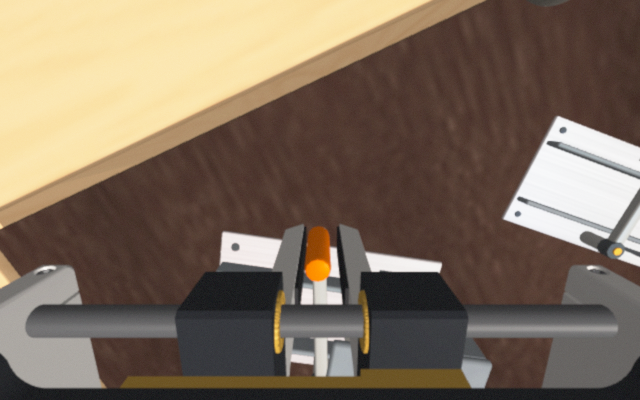

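20 mm to go; approach the stop slowly, watching force.

Emit:
step_arm:
  plan:
    - [[0.6,0,-0.02,0,0.05,0],[0.6,0,-0.02,0,0.05,0],[0.5,0,0,0,0.04,0],[0.2,0,0,0,0.01,0]]

```text
time: 21.0
position: [614.2, -329.6, 77.1]
ee_rot: [-0.489, 0.511, -0.511, 0.489]
force: [-0.5, 0.1, 0.3]
gripper_width: 0.203
```

Emit:
step_arm:
  plan:
    - [[0.15,0,0,0,0,0],[0.15,0,0,0,0,0]]

```text
time: 21.2
position: [614.3, -332.4, 77.1]
ee_rot: [-0.489, 0.511, -0.51, 0.489]
force: [-0.4, -0.1, -1.0]
gripper_width: 0.201
```

Emit:
step_arm:
  plan:
    - [[0.15,0,0,0,0,0],[0.1,0,0,0,0,0]]

```text
time: 21.4
position: [614.4, -333.6, 76.9]
ee_rot: [-0.489, 0.511, -0.51, 0.49]
force: [-1.2, 8.4, 4.1]
gripper_width: 0.201
```

```bash
python3 arc.py
```

```text
21.4 r 131.6777020728727 th -0.023166302091975274 yaw+pi/2 0.002293938103346882 F tool [-8.3 -4.1 -1.6] 76.90434831506775 0.20068169350463655
```

Emit:
step_arm:
  plan:
    - [[-0.2,0,0,0,0,0],[0,0,0,0,0,0],[0,0,0,0,0,0],[0,0,0,0,0,0]]
  claw: 4.5

```text
time: 21.8
position: [614.2, -333.3, 77.1]
ee_rot: [0.489, -0.511, 0.511, -0.489]
force: [-0.1, 0.0, -0.3]
gripper_width: 0.473
```

Emit:
step_arm:
  plan:
    - [[0,-1,0,0,0,0],[0,-2.5,0,0,0,0],[0,-4,0,0,0,0],[0,-4,0,0,0,0],[0,-3,0,0,0,0]]

```text
time: 22.3
position: [614.5, -333.5, 225.7]
ee_rot: [0.489, -0.51, 0.512, -0.489]
force: [-0.4, 0.7, -0.1]
gripper_width: 0.478
```

Emit:
step_arm:
  plan:
    - [[-3,0,0,0,0,0],[-4,0,0,0,0,0],[-4,0,0,0,0,0],[-3,0,0,0,0,0],[0,0,0,0,0,0]]

```text
time: 22.8
position: [621.4, -188.3, 223.0]
ee_rot: [-0.49, 0.51, -0.509, 0.491]
force: [0.3, -0.4, 0.1]
gripper_width: 0.48
```

```bash
python3 chk.py w14; python3 -c "
from plant import optics
import cv2
for n in ['top','scene']:
  t=optics.get_image(n)['image'];cv2.imwrite('pics/'+n+'14.png',cv2.resize(t[130:290,180:460],None,fx=2.8,fy=2.8))"
```

```text
22.8 [ 621.43488242 -188.29456149  223.02335097] [ 0.30905329 -0.42896508  0.10321585] 0.4799592322938799 tip [-177.6986481    86.17091739] 198.0234066128291
```

View pics/w14.png

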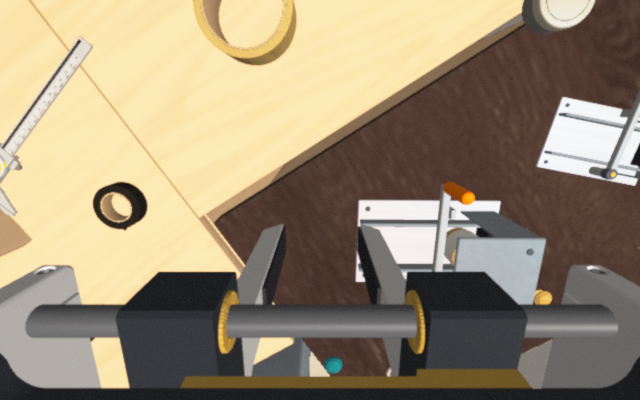

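View pics/top14.png

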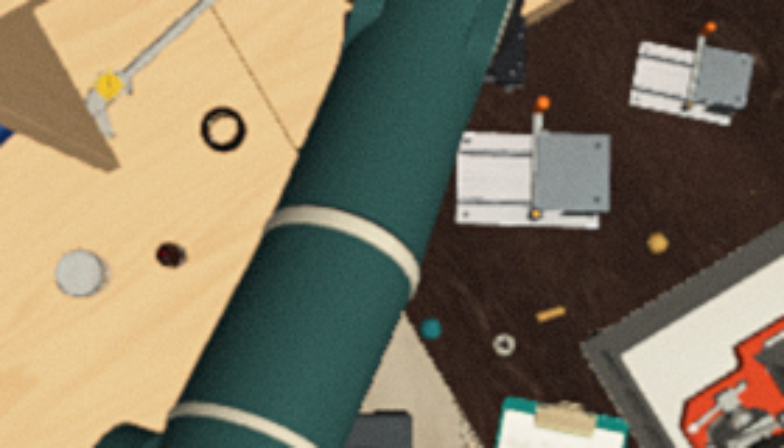

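```bash
python3 - <<'E'
from h import *
from plant import monitor
st=monitor.state();d=dict(np.load('w14.npz'))
v=torack(ray(d,467,198,90,st))-[-35,-46];print(v,np.arctan2(-v[0],v[1]))
t=dict(np.load('top0.npz'))
g=torack(ray(t,180+542.5/2.8,130+103/2.8,90));h=torack(ray(t,180+536/2.8,130+213.5/2.8,45));print(g,h,np.arctan2(-(g-h)[0],(g-h)[1]))
cv2.imwrite('pics/w14c.png',cv2.resize(d['image'][170:310,340:560],None,fx=3.5,fy=3.5,interpolation=cv2.INTER_CUBIC))
E
```

```text
[  5.31175792 128.54044688] -0.041300132471832104
[-34.04097587  80.59949475] [-33.38569561 -48.40869384] 0.005079325780772487
```

View pics/w14c.png

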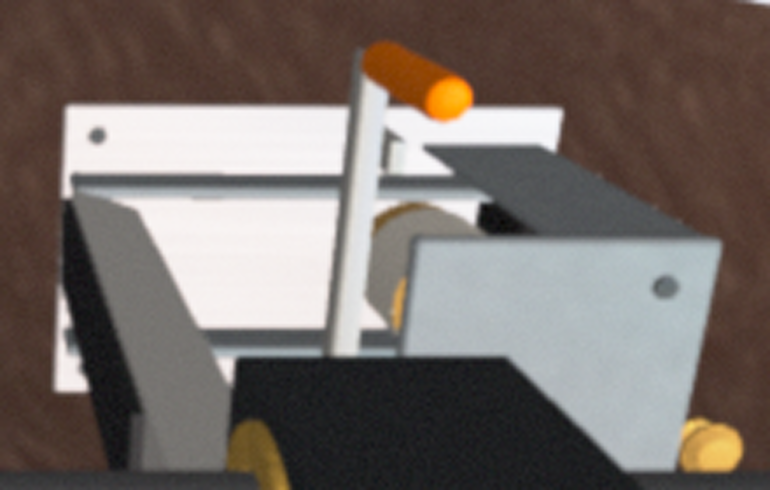

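Keeper shut (about 0 rad), jar standing behind it under the cover. Handing in.

```bash
python3 -c "
from plant import workorder
print(workorder.job_done())"
```

```text
the job is handed in; nothing more can be done
None
```

The bead jar is stowed in the larger grey rack with the keeper bar shut, and I handed the job in at about 23 s.

- **Jar:** I gripped it round the body and stood it upright between the fences about 100 mm in front of the seat. Two slightly open fingertips, tilted 35° to reach under the cover, then slid it in with 2–3 N. It met the back stop with a rise to about 14 N at the wrist, and the fingertip position then matched the jar's place at the stop to within about 1 mm. The setting-down force peaked at about 22 N.
- **Keeper:** I swung it shut with the orange grip held loosely between the fingers, until it met its stop at about 8 N.
- **Last checks:** The last wrist picture shows the jar standing under the cover behind the bar. The keeper angle read about 0.005 rad from the top view and -0.04 rad from the wrist view; I put that difference down to calibration, and both are within 0.12 rad.
- **Other items:** The jar of studs, the oil bottle and the tape roll look unmoved in the last top picture. I did not measure their positions again.

No check failed. The jar's final position was not measured directly in a picture after the keeper closed; it rests on the contact force, the fingertip position and that last picture.

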